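# Roll a filter wheel into its docking bay and bolt it in

### The job

Take the filter wheel by its brass axle and roll it on its rubber rim, turning as it goes and without lifting it off the table, skidding it along or letting it fall over, from the parking strip into the blue bay, over the bay's low ridge, and press it home against the orange stop with a steady 6 to 10 N for about half a second, without the axle slipping through the fingers and never with more than 12 N. Then let go and push the bolt with the red knob fully across behind the wheel, and leave the wheel standing there, bolted in, with the other things on the table undisturbed.

Things in the scene. Friction and masses are not known exactly. Their poses are not given: they have to be found in the camera images.
- wheel_center (a point): hub centre of the filter wheel, a grey disc with six coloured filters standing on its black rubber rim: 110 mm diameter, 16 mm wide, 0.30 to 0.46 kg. 55 mm above the table as it stands. y = the axle (level); x, z turn with the wheel, z along the white stripe, straight up at the start. One turn = 346 mm rolled. The rim skids instead of turning if its weight is taken off the table
- axle_center (a point): centre of the wheel's brass axle block (the same point), 16 x 34 x 16 mm, running in a bearing: y along the axle, z up at the start. Its flat ends stand out 9 mm from the wheel's faces. Pinched across these ends (34 mm) from above, fingers beside the faces, it stays still in the fingers while the wheel turns freely on it; the wheel steers with the fingers' yaw
- park: fixed parking strip: two low black ridges, rounded to 20 mm radius, 2 mm high, 50 mm long, crests 39 mm apart, with the wheel's rim on the table between them; 1 to 2 N rolls the wheel over a ridge. Origin on the table midway between them, x = the wheel's rolling direction at the start, z up
- bay: fixed docking bay. Origin on the table under the hub of a home wheel (stop plate at its nearest); x = the way in, y to its left, z up. The wheel rolls on the table between two blue cheeks 24 mm high, 26 mm apart (y = +-13 mm), x = -41 to 52 mm. Lead-in cheeks, as high, flare from 22 mm apart at x = -57 to about 55 mm apart at x = -104 mm
- bay_home (a point): 55 mm above the bay's origin, axes as the bay's: the hub centre of a home wheel, rim against the stop plate, when that plate is at its nearest setting. A black ridge across the lane, rounded to 20 mm radius, 2.5 mm high, has its crest 20.5 mm before it (-x) and keeps the wheel from rolling out; the hub rises and falls 2.5 mm over it, from 40 to 1 mm before this point
- stop: fixed bracket of the end stop. It carries an upright orange plate, 44 mm wide, 75 mm high, 8 mm thick, held rigidly by a set screw at a setting that differs each time and is not measured: the face that the rim meets lies 0 to 25 mm beyond this origin along x, so home has to be felt for. Origin on the table, 55 mm beyond the bay's origin; x = the bay's x, the pressing direction
- bolt_knob (a point): grip point of the upright round red knob on the steel bolt: 14 mm diameter, standing from 18 to 80 mm above the table, this point at 62 mm. With the bolt open (0) it lies at x = -48.5, y = -95 mm in the bay's frame
- bolt (a joint): travel of the bolt in m along the bay's +y: 0 = open, 0.038 = fully across the lane (hard end of travel); starts open or nearly so. About 1.5 N of friction; stays where it is left. Bolt bar 8 mm wide, its top 20 mm above the table; it passes behind the wheel only when the wheel is past the ridge
- lens_tube: bystander: loose black lens tube, upright, 30 mm diameter, 45 mm high, origin under its centre
- post: bystander: loose steel post, 12.7 mm diameter, on a round foot of 45 mm diameter, 60 mm high, origin under its centre
- driver: bystander: loose screwdriver with red handle, lying, origin under its middle
- eyepiece: bystander: loose black eyepiece, 38 mm diameter, 34 mm high, origin under its centre
- mirror_mount: bystander: loose black mirror mount on a 40 x 40 mm foot, 50 mm high, origin under its centre
- lens_box: bystander: loose cardboard box 55 x 55 x 30 mm, origin under its centre

How it is judged:
By the outcome, as a careful person would: the job done as asked, in the order asked, and still so for the second after the job is handed in, with the robot touching nothing.
It also fails if it takes over 70 s, if anything falls off the work surface, if the arm or the gripper's body presses on something with over 40 N, if the wrist force passes 120 N, or if a joint passes its speed limit or range.

### The arm

A 7-joint arm with a two-finger parallel gripper is mounted at the origin on the work surface. World frame = base frame: x ahead of the robot, y to its left, z up, the work surface at z = 0. Lengths are in mm, angles in rad, forces in N, time in s.
With the tool pointing down it reaches from about 425 to 825 mm from the base axis. Payload 3.6 kg.
Tool frame: the origin (TCP) lies at the very end of the fingers, on their centre line; the grasp point (between the pads) lies 19 mm behind it; y points along the fingers, x is the direction in which the jaws open and shut, and the axes are right-handed (so a half turn about y gives the same grasp; the last joint's range is limited). The gripper opens to 93 mm and grips with 3 to 60 N. Pads are 15 mm wide; open, the fingers measure 128 mm over their backs; the gripper's body (75 mm by 188 mm) begins 65 mm behind the grasp point.
Start: joints at [1.204, 0.615, -0.013, 1.423, 0.008, 1.103, -0.04], TCP at [216.655, -612.799, 218.64] pointing down, gripper open.
Joint ranges: [-3.12, 3.12], [-0.3, 2.06], [-1.34, 1.32], [0.26, 2.42], [-1.36, 4.5], [0.01, 1.98], [-2.84, 2.84]. Speed limits (rad/s): [2.79, 2.79, 3.14, 3.14, 3.14, 3.14, 3.14].

### API

Orientations are given as [roll, pitch, yaw] about the fixed x, y, z axes, in that order (R = Rz(yaw) Ry(pitch) Rx(roll)).
In Python, from cell import * gives the robot as it stands.
- The arm moves only by the tool jog_arm, never from a script. Its argument "deltas" is text: rows parted by semicolons, each of 7 numbers parted by spaces: the shift along the tool's x, y, z in units of 25 mm (1.0 is 25 mm), then the turn, a rotation vector about the tool's x, y, z in units of 8 degrees (1.0 is 8 degrees), then the opening in per cent of the stroke, from 0 (shut) to 100 (fully open). A call has 1 to 20 rows; each row shifts and turns the commanded pose from where the row before left it, along the tool's axes as they then stand; what a row does not reach is not made up. A row lasts 1/10 s, in which the tool goes at most 50 mm and 8.59 degrees, less where a joint would pass 70% of its speed; a pose out of reach is approached as far as the arm can. A call is refused whole if a number of a shift passes 1 or a number of a turn 1, either way. A call with a gripper value outside its range is refused whole. The fingers move at their own pace and stop on an object; the grip force is fixed at half the most. Time passes only in rows, so rows that do not move let the fingers close. It gives the time, the measured TCP pose, the force and the opening at its end, in the units of the state.
- get_obs(): the state, without advancing time (a new reading comes with each control period).
- capture(name): name is "scene" or "top"; returns (picture, depth): 420x560x3 uint8, blue, green, red; 420x560 float32, mm along the optical axis (not along the pixel's ray), 0 where there is no reading.
- calibration(name): a dict with "vertical_fov" (degrees; the focal length in pixels is half the picture's height over the tangent of half this angle, whatever the lens; pixels are square), "cx", "cy" (the principal point, pixels), "dist" ([k1, k2, p1, p2, k3] as OpenCV has them; the pictures are not rectified), "R" (3x3) and "t" (3): a world point X has camera coordinates R X + t. Camera axes: x right, y down, z forward; pixel columns grow to the right and rows downward; lengths in mm; the calibration is good to about 2 mm. A picture is of the moment at which its call begins. calibration takes no time and is no camera call.
- close_job(): hands the job in, once; it reports no verdict.
The state is a dict: "t": time; "q": joint angles; "joint_vel": joint speeds; "effort": joint torques, N m; "position": TCP position; "ee_rot": TCP orientation; "wrist_force": force on the tool from outside, world axes, zero at the start; "torque": the same for the moment, N m; "opening": finger opening in mm.
Only numpy, scipy, OpenCV 4.12 (cv2) and the standard library are available. Lean on these libraries where they do the work, as an engineer would, in place of code of your own. Each camera call takes 0.05 s, during which the arm holds its last target. There are 200 camera calls.

## Working session

There is one attempt and no reset: what is moved stays moved. The work goes in short steps, Python scripts to look and compute and a tool call to move; the robot and the scene stay as the last step left them, time stands still between calls to the robot, and variables do not carry over. Pictures are saved under pics/ and viewed, about 8 in all and at most 12, crops included, and the job is handed in when it is done.

Besides the shell and the picture viewer there is one more tool, called after ">>>" as name(argument=value, ...) on one line, values as JSON. jog_arm: Moves the arm, as the interface text tells. Its arguments: {"type":"object","properties":{"deltas":{"type":"string"}},"required":["deltas"]}

```bash
mkdir -p pics; ls
python3 - <<'E'
from cell import *
import cv2,numpy as np
o=get_obs();print(o)
for n in("scene","top"):
    p,d=capture(n);np.savez(n+"0.npz",p=p,d=d);cv2.imwrite(f"pics/{n}0.png",p);c=calibration(n);print(n,c)
E
```

```text
pics
{'t': 0.0, 'q': array([ 1.20448045,  0.6159061 , -0.01263336,  1.42489224,  0.00810817,
        1.10341789, -0.040398  ]), 'joint_vel': array([ 0.00061815,  0.00043159,  0.00058498,  0.00028234, -0.00101435,
       -0.00049326, -0.00025836]), 'effort': array([ 3.43959882e-04, -4.58938265e+01,  2.08778610e-01, -1.65745407e+01,
       -6.11422956e-02,  2.04701110e-02,  2.34619456e-04]), 'position': array([ 216.40222404, -612.07189111,  217.49187039]), 'ee_rot': array([-1.57083129,  0.00257312, -1.23089445]), 'wrist_force': array([-0.17570239, -0.00633629,  0.1772414 ]), 'torque': array([-0.04044262,  0.01846087, -0.02067074]), 'opening': 93.12606717180284}
scene {'vertical_fov': 51.54558101145479, 'cx': 281.5969687043825, 'cy': 207.21009121055198, 'dist': array([-0.11252699,  0.        ,  0.        ,  0.        ,  0.        ]), 'R': array([[-0.35746478,  0.93390087, -0.0069347 ],
       [ 0.76446578,  0.28832942, -0.5765919 ],
       [-0.5364802 , -0.21141264, -0.81700287]]), 't': array([ 207.60326564, -393.97624192, 1170.57362475])}
top {'vertical_fov': 49.60482262861519, 'cx': 285.0087922554853, 'cy': 200.04962694460832, 'dist': array([-0.01414755,  0.        ,  0.        ,  0.        ,  0.        ]), 'R': array([[-0.02825259, -0.99953303, -0.01164116],
       [-0.99373383,  0.02934478, -0.10785157],
       [ 0.10814282,  0.00852113, -0.99409885]]), 't': array([ 14.9311163 , 575.62734984, 839.37669682])}
```

View pics/top0.png

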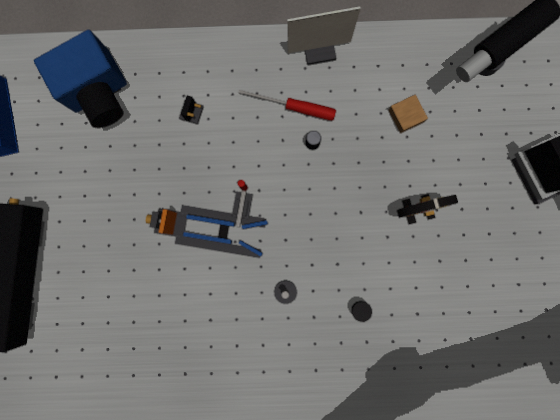

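View pics/scene0.png

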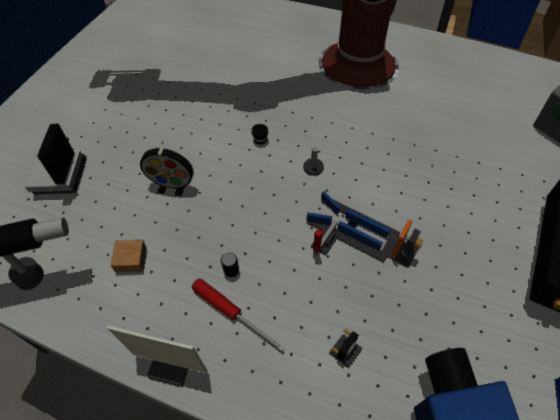

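The top view shows the wheel at about (428,207), almost edge-on. The bay is at about (150–265, 200–255), opening to the right, with the red knob at (242,185). In between, the post is at (285,292), the eyepiece at (361,311) and the lens tube at (313,139). The straight path from wheel to bay is clear.

```bash
cat > h.py <<'E'
import cv2,numpy as np
from cell import *
def cam(n):
    c=calibration(n);f=210/np.tan(np.radians(c["vertical_fov"]/2))
    return np.array([[f,0,c["cx"]],[0,f,c["cy"]],[0,0,1]]),np.array(c["dist"]),c["R"],c["t"]
def ray(n,uv):
    K,D,R,t=cam(n);u=cv2.undistortPoints(np.float64(uv).reshape(-1,1,2),K,D)[:,0]
    return -R.T@t,np.c_[u,np.ones(len(u))]@R
def onz(n,uv,z):
    o,d=ray(n,uv);return o+d*((z-o[2])/d[:,2])[:,None]
def proj(n,X):
    K,D,R,t=cam(n);return cv2.projectPoints(np.float64(X).reshape(-1,1,3),cv2.Rodrigues(R)[0],t,K,D)[0][:,0]
def tri(uv1,uv2):
    A=[];b=[]
    for n,uv in(("scene",uv1),("top",uv2)):
        o,d=ray(n,[uv]);d=d[0]/np.linalg.norm(d[0]);P=np.eye(3)-np.outer(d,d);A.append(P);b.append(P@o)
    return np.linalg.lstsq(np.vstack(A),np.hstack(b),rcond=None)[0]
E
python3 - <<'E'
from h import *
p=np.load("top0.npz")["p"];s=np.load("scene0.npz")["p"]
def L(i):return cv2.LUT(i,(np.minimum(255,(np.arange(256)/255)**.6*255)).astype(np.uint8))
a=cv2.resize(L(p[180:270,140:280]),None,fx=5,fy=5,interpolation=2)
b=cv2.resize(L(p[180:235,385:470]),None,fx=5,fy=5,interpolation=2)
im=np.zeros((600,800,3),np.uint8);im[:450,:700]=a
cv2.imwrite("pics/bay.png",a)
c=cv2.resize(L(s[135:205,125:205]),None,fx=5,fy=5,interpolation=2)
im=np.zeros((360,830,3),np.uint8);im[:275,:425]=b;im[:350,425:825]=c
cv2.imwrite("pics/wheel.png",cv2.resize(im,(796,345)))
for n in("top","scene"):
  q=np.load(n+"0.npz")["p"];hsv=cv2.cvtColor(q,cv2.COLOR_BGR2HSV)
  for nm,lo,hi in(("blue",(100,120,40),(125,255,255)),("red",(0,170,60),(6,255,255)),("orange",(7,170,60),(18,255,255)),("dark",(0,0,0),(180,255,35))):
    m=cv2.inRange(hsv,lo,hi);k,l,st,ce=cv2.connectedComponentsWithStats(m)
    for i in range(1,k):
      if 8<st[i,4]<2500:
        box=cv2.minAreaRect(np.argwhere(l==i)[:,::-1].astype(np.float32))
        z=dict(blue=24,red=40,orange=75,dark=30)[nm];print(n,nm,st[i,4],ce[i].round(1),np.round(box[1],1),round(box[2],1),onz(n,[ce[i]],z)[0].round(0))
E
```

```text
top blue 792 [  6.3 121.8] [79. 17.] 90.0 [750. 550.  24.]
top blue 214 [210.3 219.9] [48.5  4.8] 9.7 [542. 143.  24.]
top blue 101 [254.2 224.1] [ 4.1 24.7] 78.7 [532.  59.  24.]
top blue 198 [207.2 237.6] [48.   4.4] 9.5 [508. 150.  24.]
top blue 99 [250.4 248. ] [25.1  4.1] 29.4 [486.  67.  24.]
top red 567 [310.7 108.7] [49.2 11.9] 14.0 [751. -57.  40.]
top red 38 [240.9 183.2] [6. 6.] 90.0 [610.  81.  40.]
top orange 319 [167.  221.8] [14.5 23.5] 10.3 [538. 213.  75.]
top dark 2494 [517.8  31.7] [ 31.3 104.6] 49.8 [ 901. -476.   30.]
top dark 246 [111.5  62. ] [54.8  6.5] 60.5 [864. 337.  30.]
top dark 38 [321.4  60.9] [ 1.3 28.4] 80.0 [851. -82.  30.]
top dark 1520 [ 99.4 103.6] [46.  45.1] 83.4 [779. 360.  30.]
top dark 227 [187.9 108.2] [25. 13.] 90.0 [763. 184.  30.]
top dark 1295 [546.3 163.5] [48.9 38.1] 67.2 [ 632. -508.   30.]
top dark 59 [311.1 145.2] [13.6  7.7] 17.1 [682. -55.  30.]
top dark 271 [524.7 180.1] [50.6  5.6] 62.5 [ 601. -464.   30.]
top dark 18 [424.4 195.4] [1.9 7.5] 76.0 [ 577. -269.   30.]
top dark 144 [447.4 200.3] [ 8.1 18.3] 77.5 [ 566. -312.   30.]
[... 2630 characters left out ...]
. -399.   30.]
scene dark 287 [358.4 238. ] [47.4  6.3] 26.6 [558. 147.  30.]
scene dark 95 [328.6 242.7] [ 9.2 24.1] 48.0 [588.  97.  30.]
scene dark 350 [405.4 253.6] [18.3 24.6] 26.6 [561. 237.  30.]
scene dark 81 [142.6 256.9] [ 3.7 24.9] 8.1 [ 739. -215.   30.]
scene dark 10 [375.1 256.9] [8.9 0.9] 26.6 [587. 186.  30.]
scene dark 173 [231.1 269.7] [15. 15.] 76.0 [704. -50.  30.]
scene dark 366 [346.  348.9] [22.1 31.5] 40.6 [769. 184.  30.]
scene dark 1689 [450.1 370.6] [42.9 43.1] 74.5 [747. 352.  30.]
scene dark 624 [167.6 372.4] [37.4 18.7] 14.0 [907. -69.  30.]
scene dark 35 [558.4 386.8] [19.  2.] 90.0 [717. 531.  30.]
scene dark 294 [423.4 410.8] [22.1 16.9] 75.1 [822. 324.  30.]
```

View pics/bay.png

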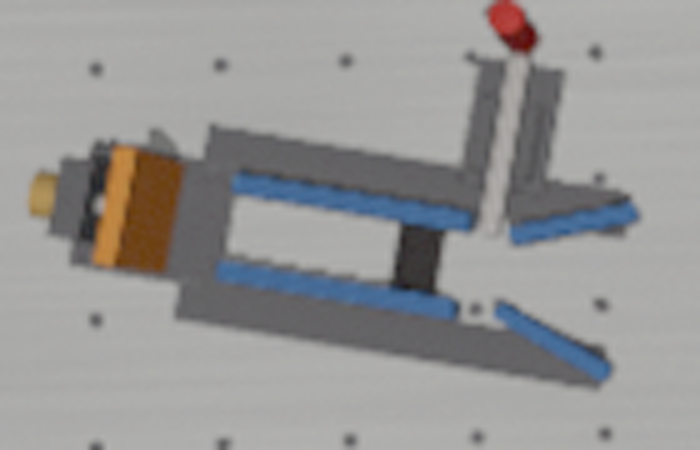

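View pics/wheel.png

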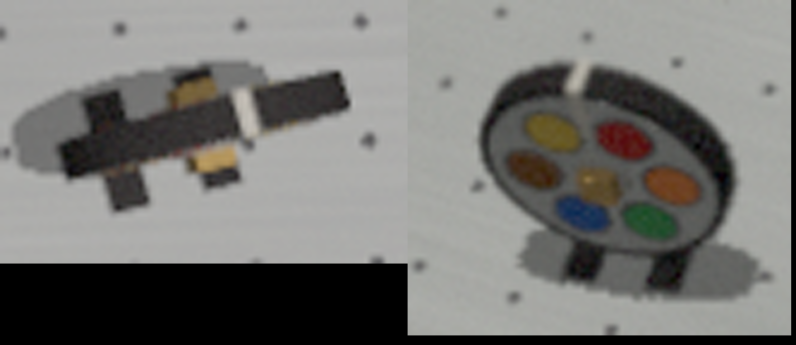

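The crops show the bay's straight cheeks, the black ridge and the bolt slot clearly. They also show the wheel on its two ridges with both brass ends visible. The wheel's heading and the bay's heading differ by roughly 20°. Next I measure poses.

Run:
```python
from h import *
def comps(n,lo,hi,roi,amin):
    q=np.load(n+"0.npz")["p"];q=cv2.resize(q,None,fx=4,fy=4,interpolation=cv2.INTER_CUBIC);hsv=cv2.cvtColor(q,cv2.COLOR_BGR2HSV);m=cv2.inRange(hsv,lo,hi)
    k,l,st,ce=cv2.connectedComponentsWithStats(m);r=[]
    for i in range(1,k):
        c=(ce[i]-1.5)/4
        if st[i,4]>amin*16 and roi[0]<c[0]<roi[1] and roi[2]<c[1]<roi[3]: r.append((np.argwhere(l==i)[:,::-1]-1.5)/4)
    return r
roi=dict(top=(140,280,180,270),scene=(290,430,180,270))
for n in roi:
    for nm,lo,hi,z in(("blue",(100,110,40),(125,255,255),24),("red",(0,170,60),(6,255,255),80),("orange",(7,170,60),(18,255,255),75)):
        for uv in comps(n,lo,hi,roi[n],15):
            X=onz(n,uv,z)[:,:2];r=cv2.minAreaRect(X.astype(np.float32));w,v=np.linalg.eigh(np.cov(X.T));d=v[:,1]*np.sign(v[1,1])
            print(n,nm,X.mean(0).round(1),"rect",np.round(r[0],1),np.round(r[1],1),"dir",np.degrees(np.arctan2(d[1],d[0])).round(1))
    # ridge in bay
# wheel by depth
for n in("top","scene"):
    f=np.load(n+"0.npz");d=f["d"];K,D,R,t=cam(n)
    vv,uu=np.mgrid[:420,:560];g=d>0
    uv=np.c_[uu[g],vv[g]].astype(float);u=cv2.undistortPoints(uv.reshape(-1,1,2),K,D)[:,0]
    X=(np.c_[u,np.ones(len(u))]*d[g][:,None]-t)@R
    w=X[(abs(X[:,0]-555)<80)&(abs(X[:,1]+280)<90)&(X[:,2]>25)&(X[:,2]<125)]
    hi=w[w[:,2]>70] if n=="top" else w[w[:,2]>70]
    C=np.cov(hi[:,:2].T);e,v=np.linalg.eigh(C);dd=v[:,1]*np.sign(v[1,1])
    r=cv2.minAreaRect(hi[:,:2].astype(np.float32))
    print(n,"wheel",len(hi),hi.mean(0).round(1),w[:,2].max().round(1),np.degrees(np.arctan2(dd[1],dd[0])).round(1),np.round(r[0],1),np.round(r[1],1))
    tb=X[(abs(X[:,0]-450)<40)&(abs(X[:,1]+200)<40)];print("table z",np.median(tb[:,2]).round(1))
    b=X[(abs(X[:,0]-525)<80)&(abs(X[:,1]-150)<120)];
    s=b[(b[:,2]>60)&(b[:,2]<85)];print("high pts",len(s),s.mean(0).round(1))
# white stripe on top; brass
q=np.load("top0.npz")["p"];hs=cv2.cvtColor(q,cv2.COLOR_BGR2HSV)[180:235,385:470]
for n in("top","scene"):
    for uv in comps(n,(10,90,60),(26,255,255),(410,445,185,225) if n=="top" else (150,175,160,180),4): print(n,"brass",uv.mean(0).round(1),onz(n,uv,60).mean(0).round(1),len(uv)/16)
    for uv in comps(n,(0,0,150),(180,60,255),(430,442,198,210) if n=="top" else (155,168,145,160),4): print(n,"stripe",uv.mean(0).round(1),onz(n,uv,108).mean(0).round(1),len(uv)/16)
# ridges
    for uv in comps(n,(0,0,0),(180,255,42),(400,440,190,225) if n=="top" else (150,190,172,185),8): print(n,"dark",uv.mean(0).round(1),len(uv)/16,uv.min(0),uv.max(0))
    for uv in comps(n,(0,0,0),(180,255,45),(215,232,222,242) if n=="top" else (335,355,215,235),20): print(n,"bayridge",onz(n,uv,2).mean(0).round(1),len(uv)/16)
```

```text
top blue [542.4 143.3] rect [542.1 144.2] [94.5 10.1] dir 78.5
top blue [531.8  58.4] rect [531.7  58.9] [ 9.1 49.2] dir 99.2
top blue [508.6 149.9] rect [509.1 150.4] [94.4  9.2] dir 79.1
top blue [486.2  67.1] rect [486.8  67.7] [49.7  8.4] dir 58.5
top red [603.4  76.9] rect [603.5  76.8] [13.7 11.2] dir 39.9
top orange [537.7 213.3] rect [538.2 213.3] [27.  43.4] dir 171.9
scene blue [487.5  70.6] rect [486.9  69.9] [50.2  8. ] dir 59.2
scene blue [509.  152.9] rect [508.8 152.3] [93.8 10.4] dir 78.7
scene blue [532.3  60.4] rect [532.3  60.4] [ 8.4 48. ] dir 99.6
scene blue [542.5 145. ] rect [542.2 145.7] [91.4 10.9] dir 78.3
scene red [604.6  78.8] rect [604.7  79.1] [11.8 13.7] dir 176.4
scene orange [541.8 222.1] rect [540.7 222.3] [ 8.3 45.8] dir 169.9
scene orange [559.9 249.2] rect [560.1 249.2] [ 8.6 14.4] dir 169.6
top wheel 554 [ 551.4 -255.3   99.1] 112.1 102.3 [ 553.3 -262.8] [ 17.7 103.2]
table z -0.4
high pts 345 [547.4 210.9  71.7]
scene wheel 783 [ 556.2 -256.3   92.2] 113.6 104.2 [ 552.9 -261.4] [ 19.7 105.6]
table z 0.2
high pts 291 [550.  220.8  71.8]
top brass [425.8 198.7] [ 567.5 -262.2   60. ] 26.5625
top brass [429.3 212.8] [ 541.2 -267.    60. ] 38.6875
top stripe [435.9 203. ] [ 554.6 -264.7  108. ] 15.5625
top dark [424.5 195.5] 21.75 [420.375 193.375] [428.625 197.875]
top dark [413.7 208.8] 453.5 [396.375 198.125] [434.375 223.375]
top dark [430.6 216.6] 19.625 [426.875 214.875] [434.125 218.375]
top bayridge [520.6 122.3   2. ] 107.4375
```

```bash
cat >> h.py <<'E'
from scipy.spatial.transform import Rotation as Ro
def to(x,y,z,yawdeg):
    o=get_obs();R=Ro.from_euler("xyz",o["ee_rot"]);T=Ro.from_euler("xyz",[-90,0,yawdeg],degrees=True)
    d=R.inv().apply(np.array([x,y,z])-o["position"])/25;w=np.degrees((R.inv()*T).as_rotvec())/8
    print("t",round(o["t"],2),"pos",o["position"].round(1),"rpy",np.degrees(o["ee_rot"]).round(2),"F",o["wrist_force"].round(2),"open",round(o["opening"],1));print("units shift",d.round(3),"turn",w.round(3))
E
python3 -c "
from h import *
to(554.5,-264.5,160,12.5)"
```

```text
t 0.1 pos [ 216.4 -612.2  217.6] rpy [-90.     0.13 -70.53] F [ 0.66  0.26 -0.75] open 92.9
units shift [-8.598  2.324 17.386] turn [ -0.011 -10.378  -0.013]
```

>>> jog_arm(deltas="-0.48 0 0.97 0 0 0 100;-0.48 0 0.97 0 0 0 100;-0.48 0 0.97 0 0 0 100;-0.48 0 0.97 0 0 0 100;-0.48 0 0.97 0 0 0 100;-0.48 0 0.97 0 0 0 100;-0.48 0 0.97 0 0 0 100;-0.48 0 0.97 0 0 0 100;-0.48 0 0.97 0 0 0 100;-0.48 0 0.97 0 0 0 100;-0.48 0 0.97 0 0 0 100;-0.48 0 0.97 0 0 0 100;-0.48 0 0.97 0 0 0 100;-0.48 0 0.97 0 0 0 100;-0.48 0 0.97 0 0 0 100;-0.48 0 0.97 0 0 0 100;-0.48 0 0.97 0 0 0 100;-0.48 0 0.97 0 0 0 100;0 0 0 0 -0.9 0 100;0 0 0 0 -0.9 0 100")

```text
t: 2.1
position: [556.7, -262.0, 217.9]
ee_rot: [-1.571, 0.001, -0.972]
wrist_force: [-0.5, -0.5, 0.0]
opening: 93.0
```

>>> jog_arm(deltas="0 0.25 0 0 -0.95 0 100;0 0.25 0 0 -0.95 0 100;0 0.25 0 0 -0.95 0 100;0 0.25 0 0 -0.95 0 100;0 0.25 0 0 -0.95 0 100;0 0.25 0 0 -0.95 0 100;0 0.25 0 0 -0.95 0 100;0 0.25 0 0 -0.95 0 100;0 0.25 0 0 -0.95 0 100;0 0 0 0 0 0 100;0 0 0 0 0 0 100;0 0 0 0 0 0 100")

```text
t: 3.3
position: [556.3, -263.7, 162.7]
ee_rot: [-1.571, -0.0, 0.212]
wrist_force: [-0.6, -0.5, 0.1]
opening: 93.0
```

```bash
python3 -c "
from h import *
to(554.5,-264.5,36,12.5)"
```

```text
t 3.3 pos [ 556.3 -263.7  162.7] rpy [-9.001e+01 -1.000e-02  1.216e+01] F [-0.61 -0.54  0.13] open 93.0
units shift [-0.08   5.067 -0.016] turn [ 0.001 -0.043  0.002]
```

>>> jog_arm(deltas="-0.04 0.5 0 0 -0.04 0 100;-0.04 0.5 0 0 0 0 100;0 0.5 0 0 0 0 100;0 0.5 0 0 0 0 100;0 0.5 0 0 0 0 100;0 0.5 0 0 0 0 100;0 0.5 0 0 0 0 100;0 0.5 0 0 0 0 100;0 0.5 0 0 0 0 100;0 0.5 0 0 0 0 80;0 0.06 0 0 0 0 60;0 0 0 0 0 0 50;0 0 0 0 0 0 47;0 0 0 0 0 0 47;0 0 0 0 0 0 47;0 0 0 0 0 0 47")

```text
t: 4.9
position: [554.5, -264.2, 36.3]
ee_rot: [-1.571, -0.001, 0.22]
wrist_force: [0.1, 0.0, -0.5]
opening: 44.8
```

```bash
python3 -c "
from h import *
to(554.5,-264.5,36,12.5)
s=capture('scene')[0];t=capture('top')[0]
g=lambda i:cv2.LUT(i,((np.arange(256)/255)**.55*255).astype(np.uint8))
a=cv2.resize(g(s[125:205,120:210]),None,fx=5,fy=5,interpolation=2);b=cv2.resize(g(t[165:245,385:450]),None,fx=5,fy=5,interpolation=2)
cv2.imwrite('pics/g1.png',np.hstack([a,b]))
print(proj('scene',[[554.5,-264.5,55]]),proj('top',[[554.5,-264.5,55]]))
"
```

```text
t 4.9 pos [ 554.5 -264.2   36.3] rpy [-9.002e+01 -4.000e-02  1.259e+01] F [ 0.09  0.03 -0.54] open 44.8
units shift [-0.001  0.013 -0.012] turn [0.003 0.011 0.005]
[[165.56327678 169.15657106]] [[426.68633793 205.9259368 ]]
```

View pics/g1.png

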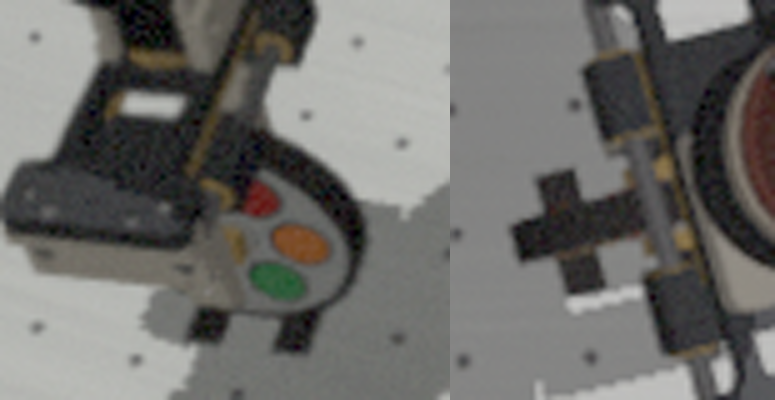

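The wheel's brass ends sit between the fingers, with similar gaps on both sides. I'll close now.

>>> jog_arm(deltas="0 0 0 0 0 0 43;0 0 0 0 0 0 40;0 0 0 0 0 0 38;0 0 0 0 0 0 36;0 0 0 0 0 0 30;0 0 0 0 0 0 20;0 0 0 0 0 0 0;0 0 0 0 0 0 0")

```text
t: 5.8
position: [554.0, -264.1, 35.9]
ee_rot: [-1.571, 0.0, 0.22]
wrist_force: [0.7, 0.5, -0.5]
opening: 33.8
```

```bash
python3 -c "
from h import *
to(554.5,-264.5,36,12.5)
# plan: cubic hermite from park to bay mouth, then straight
P0=np.array([554.5,-264.5]);a=np.radians(102.5);b=np.radians(78.8);d1=np.array([np.cos(b),np.sin(b)])
B=np.array([524.4,142.8]);P1=B-110*d1
print('P1',P1,'chord dir',np.degrees(np.arctan2(*(P1-P0)[::-1])),'len',np.linalg.norm(P1-P0))
"
```

```text
t 5.8 pos [ 554.  -264.1   35.9] rpy [-8.999e+01  2.000e-02  1.259e+01] F [ 0.66  0.52 -0.48] open 33.8
units shift [ 0.015 -0.006 -0.019] turn [-0.001  0.011 -0.003]
P1 [503.03422137  34.89493291] chord dir 99.75377713348841 len 303.7861949193199
```

>>> jog_arm(deltas="0 -0.015 0.2 0 0 0 0;0 -0.032 0.2 0 0 0 0;0 -0.019 0.2 0 0 0 0;0 -0.006 0.2 0 0 0 0")

```text
t: 6.2
position: [549.6, -243.6, 37.8]
ee_rot: [-1.57, 0.0, 0.22]
wrist_force: [-0.7, 0.4, 0.8]
opening: 33.4
```

>>> jog_arm(deltas="0 0.008 0.2 0 0 0 0;0 0.022 0.2 0 0 0 0")

```text
t: 6.4
position: [547.4, -233.7, 36.9]
ee_rot: [-1.57, 0.0, 0.22]
wrist_force: [-1.2, 0.6, 0.2]
opening: 33.4
```

>>> jog_arm(deltas="0 0.035 0.2 0 0 0 0;0 0.015 0.2 0 0 0 0;0 0 0.2 0 0 0 0")

```text
t: 6.7
position: [544.4, -220.1, 35.8]
ee_rot: [-1.571, -0.0, 0.22]
wrist_force: [-1.8, -0.5, 1.4]
opening: 33.6
```

```bash
cat >> h.py <<'E'
def st(n=6,pic=None):
    F=[];
    for i in range(n): p=capture("scene")[0];o=get_obs();F.append(o["wrist_force"])
    print("t",o["t"],"pos",o["position"].round(2),"yaw",np.degrees(o["ee_rot"]).round(2),"Fmean",np.mean(F,0).round(2),"sd",np.std(F,0).round(2),"open",round(o["opening"],2))
    d=np.array([np.cos(np.radians(78.8)),np.sin(np.radians(78.8))]);e=o["position"][:2]-[524.4,142.8];print("bay x,y",e@d,e@[-d[1],d[0]],"Fpress",np.mean(F,0)[:2]@d)
    return p
E
python3 -c "
from h import *
p=st();cv2.imwrite('pics/r1.png',cv2.resize(p[110:230,120:320],None,fx=4,fy=4,interpolation=2))"
```

```text
t 7.0 pos [ 544.56 -220.72   35.83] yaw [-9.003e+01 -1.000e-02  1.256e+01] Fmean [-1.5   0.2   1.84] sd [0.29 0.41 0.48] open 33.99
bay x,y -352.6788985698465 -90.37957466738774 Fpress -0.0985603898706442
```

View pics/r1.png

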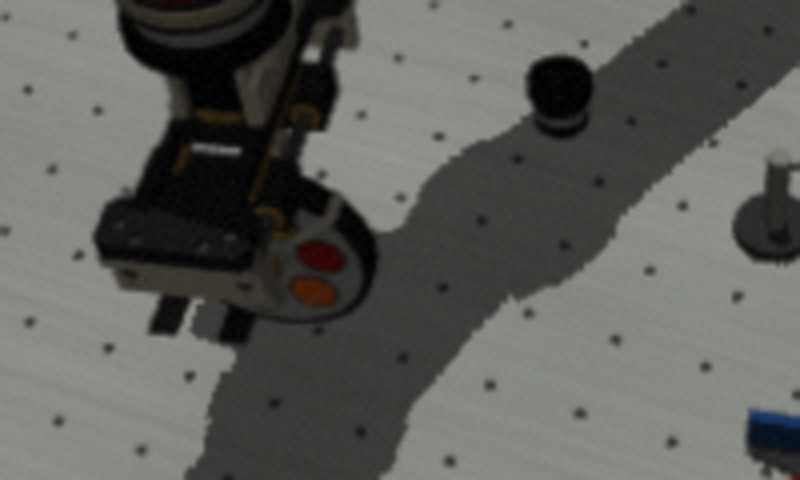

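The wheel has turned about 47° in 45 mm, so it is rolling. It is clear of the ridge with a light down-force. I'll carry on straight to where the arc begins.

>>> jog_arm(deltas="0 0 0.2 0 0 0 0;0 0 0.4 0 0 0 0;0 0 0.4 0 0 0 0;0 0 0.4 0 0 0 0;0 0 0.4 0 0 0 0;0 0 0.4 0 0 0 0;0 0 0.4 0 0 0 0;0 0 0.4 0 0 0 0;0 0 0.4 0 0 0 0;0 0 0.4 0 0 0 0;0 0 0.4 0 0 0 0;0 0 0.4 0 0 0 0;0 0 0.4 0 0 0 0;0 0 0.4 0 0 0 0;0 0 0.4 0 0 0 0;0 0 0.4 0 0 0 0;0 0 0.4 0 0 0 0;0 0 0.4 0 0 0 0;0 0 0.2 0 0 0 0")

```text
t: 8.9
position: [505.2, -42.7, 35.8]
ee_rot: [-1.57, -0.001, 0.221]
wrist_force: [1.0, 0.2, 1.3]
opening: 33.8
```

```bash
python3 -c "
from h import *
st(4)
o=get_obs();y=o['ee_rot'][2]+np.pi/2;d0=np.array([np.cos(y),np.sin(y)]);b=np.radians(78.8);d1=np.array([np.cos(b),np.sin(b)])
a,s=np.linalg.solve(np.c_[d0,-d1],np.array([524.4,142.8])-o['position'][:2]);print('to corner',a,'corner bay x',s)"
```

```text
t 9.1 pos [505.62 -44.72  35.79] yaw [-9.003e+01 -4.000e-02  1.259e+01] Fmean [1.07 0.29 1.41] sd [0.25 0.42 0.41] open 33.66
bay x,y -187.59842490500887 -18.00216653529669 Fpress 0.4946668100037154
to corner 44.63166909538907 corner bay x -146.75839691437508
```

>>> jog_arm(deltas="0 0 0.18 0 0 0 0;0.0066 0 0.316 0 0.2975 0 0;0.0066 0 0.316 0 0.2975 0 0;0.0066 0 0.316 0 0.2975 0 0;0.0066 0 0.316 0 0.2975 0 0;0.0066 0 0.316 0 0.2975 0 0;0.0066 0 0.316 0 0.2975 0 0;0.0066 0 0.316 0 0.2975 0 0;0.0066 0 0.316 0 0.2975 0 0;0.0066 0 0.316 0 0.2975 0 0;0.0066 0 0.316 0 0.2975 0 0;0 0 0 0 0 0 0")

```text
t: 10.3
position: [503.4, 39.5, 35.8]
ee_rot: [-1.57, -0.0, -0.194]
wrist_force: [1.1, 0.4, 2.0]
opening: 33.7
```

```bash
python3 -c "
from h import *
s=st(4);t=capture('top')[0]
g=lambda i:cv2.LUT(i,((np.arange(256)/255)**.55*255).astype(np.uint8))
cv2.imwrite('pics/m1.png',np.hstack([cv2.resize(g(s[140:260,260:400]),(420,360)),cv2.resize(g(t[180:300,180:300]),(360,360))]))"
```

```text
t 10.5 pos [503.03  37.42  35.76] yaw [-9.004e+01  2.000e-02 -1.124e+01] Fmean [0.69 0.21 3.2 ] sd [0.66 0.6  0.53] open 33.94
bay x,y -107.51946123300519 0.494714860758264 Fpress 0.3416730016587343
```

View pics/m1.png

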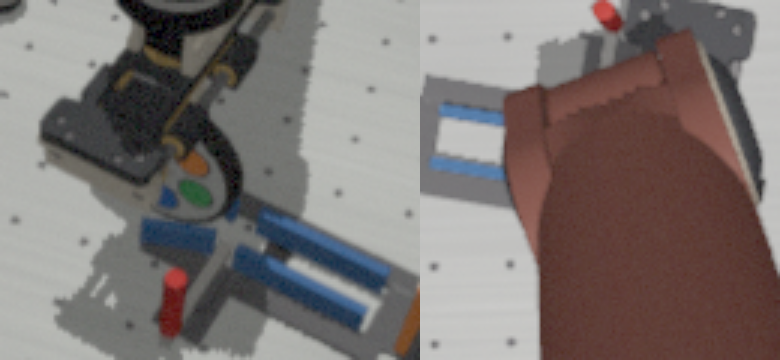

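The wheel is at the mouth, between the flared cheeks and aligned with the lane. I'll continue in to just before the ridge.

>>> jog_arm(deltas="0 -0.004 0.26 0 0 0 0;0 0 0.26 0 0 0 0;0 0 0.26 0 0 0 0;0 0 0.26 0 0 0 0;0 0 0.26 0 0 0 0")

```text
t: 11.05
position: [509.8, 71.1, 35.8]
ee_rot: [-1.571, -0.0, -0.195]
wrist_force: [1.0, 0.1, 1.1]
opening: 33.9
```

>>> jog_arm(deltas="0 0 0.26 0 0 0 0;0 0 0.26 0 0 0 0;0 0 0.26 0 0 0 0;0 0 0.26 0 0 0 0;0 0 0.22 0 0 0 0;0 0 0 0 0 0 0")

```text
t: 11.65
position: [516.1, 102.6, 35.8]
ee_rot: [-1.57, -0.001, -0.194]
wrist_force: [1.5, -0.3, 1.1]
opening: 33.9
```

```bash
python3 -c "
from h import *
st(6)"
```

```text
t 11.95 pos [515.66 100.55  35.81] yaw [-90.02   0.   -11.25] Fmean [1.4  0.16 0.82] sd [0.51 0.67 0.4 ] open 33.59
bay x,y -43.143611855247286 0.3706448093089287 Fpress 0.4242636866765782
```

>>> jog_arm(deltas="0 -0.004 0.164 0 0 0 0;0 -0.034 0.16 0 0 0 0;0 -0.027 0.16 0 0 0 0;0 -0.018 0.16 0 0 0 0;0 -0.01 0.16 0 0 0 0;0 0 0.16 0 0 0 0")

```text
t: 12.55
position: [520.7, 125.7, 38.2]
ee_rot: [-1.57, -0.0, -0.195]
wrist_force: [1.7, -0.7, -1.0]
opening: 33.5
```

```bash
python3 -c "
from h import *
st(4)"
```

```text
t 12.75 pos [520.56 125.22  38.22] yaw [-8.997e+01 -2.000e-02 -1.118e+01] Fmean [1.57 0.31 1.24] sd [0.35 0.32 1.03] open 33.63
bay x,y -17.985751536287005 0.34855627614254703 Fpress 0.6118611238077756
```

>>> jog_arm(deltas="0 0.008 0.16 0 0 0 0;0 0.016 0.16 0 0 0 0;0 0.025 0.16 0 0 0 0;0 0.016 0.08 0 0 0 0;0 0.017 0.08 0 0 0 0")

```text
t: 13.25
position: [523.6, 141.0, 35.9]
ee_rot: [-1.57, 0.0, -0.195]
wrist_force: [1.5, 0.3, -0.2]
opening: 34.1
```

```bash
python3 -c "
from h import *
st(4)"
```

```text
t 13.45 pos [523.46 140.56  36.09] yaw [-9.00e+01  1.00e-02 -1.12e+01] Fmean [ 2.18  0.83 -0.2 ] sd [0.34 0.25 0.4 ] open 33.79
bay x,y -2.383401337491483 0.4826070383262296 Fpress 1.2362637528728888
```

The rim is past the ridge. From the picture, the stop's face looks 20–22 mm beyond its nearest setting. I'll roll to about 14 mm and feel forward from there.

>>> jog_arm(deltas="0 0.006 0.08 0 0 0 0;0 0.006 0.08 0 0 0 0;0 0 0.08 0 0 0 0;0 0 0.08 0 0 0 0;0 0 0.08 0 0 0 0")

```text
t: 13.95
position: [525.4, 150.4, 35.8]
ee_rot: [-1.571, 0.0, -0.196]
wrist_force: [0.4, -1.0, 0.9]
opening: 33.5
```

>>> jog_arm(deltas="0 0 0.08 0 0 0 0;0 0 0.08 0 0 0 0;0 0 0.04 0 0 0 0;0 0 0 0 0 0 0")

```text
t: 14.35
position: [526.4, 155.5, 35.8]
ee_rot: [-1.571, 0.0, -0.195]
wrist_force: [1.0, -0.4, 0.7]
opening: 33.8
```

```bash
python3 -c "
from h import *
st(6)"
```

```text
t 14.65 pos [526.3  155.07  35.82] yaw [-9.001e+01  1.000e-02 -1.122e+01] Fmean [ 0.8  -0.37  0.71] sd [0.38 0.47 0.45] open 33.52
bay x,y 12.407847039815142 0.515712028156292 Fpress -0.207766685252304
```

>>> jog_arm(deltas="0 0 0.04 0 0 0 0;0 0 0.04 0 0 0 0")

```text
t: 14.85
position: [526.8, 157.1, 35.9]
ee_rot: [-1.571, 0.0, -0.196]
wrist_force: [1.5, -0.5, 1.1]
opening: 33.8
```

>>> jog_arm(deltas="0 0 0.04 0 0 0 0;0 0 0.04 0 0 0 0")

```text
t: 15.05
position: [527.2, 159.2, 35.8]
ee_rot: [-1.571, 0.0, -0.196]
wrist_force: [0.4, -0.5, 1.4]
opening: 33.7
```

>>> jog_arm(deltas="0 0 0.04 0 0 0 0;0 0 0.04 0 0 0 0")

```text
t: 15.25
position: [527.6, 161.2, 35.8]
ee_rot: [-1.571, 0.0, -0.196]
wrist_force: [1.1, -0.2, 0.9]
opening: 33.7
```

>>> jog_arm(deltas="0 0 0.04 0 0 0 0")

```text
t: 15.35
position: [527.7, 162.2, 35.8]
ee_rot: [-1.571, 0.0, -0.196]
wrist_force: [1.1, -0.9, 1.3]
opening: 34.2
```

>>> jog_arm(deltas="0 0 0.04 0 0 0 0")

```text
t: 15.45
position: [528.0, 163.1, 35.8]
ee_rot: [-1.571, 0.0, -0.196]
wrist_force: [0.5, 1.1, 0.6]
opening: 33.7
```

>>> jog_arm(deltas="0 0 0.04 0 0 0 0")

```text
t: 15.55
position: [528.1, 163.6, 35.8]
ee_rot: [-1.572, 0.0, -0.196]
wrist_force: [0.8, -1.2, 3.6]
opening: 33.8
```

```bash
python3 -c "
from h import *
st(4)"
```

```text
t 15.75 pos [528.06 163.64  35.8 ] yaw [-9.003e+01  1.000e-02 -1.122e+01] Fmean [ 0.52 -1.49  1.77] sd [0.74 0.27 0.23] open 33.79
bay x,y 21.1548379414845 0.4606959785220254 Fpress -1.364441203418375
```

>>> jog_arm(deltas="0 0 0.02 0 0 0 0")

```text
t: 15.85
position: [528.1, 163.7, 35.8]
ee_rot: [-1.572, 0.0, -0.196]
wrist_force: [0.3, -3.6, 2.1]
opening: 33.3
```

```bash
python3 -c "
from h import *
st(2)"
```

```text
t 15.95 pos [528.08 163.67  35.81] yaw [-9.007e+01  2.000e-02 -1.124e+01] Fmean [-0.2  -2.89  3.08] sd [0.06 0.25 0.32] open 33.61
bay x,y 21.192170732346057 0.4439701991649526 Fpress -2.8774934280949243
```

>>> jog_arm(deltas="0 0 0.032 0 0 0 0;0 0 0.032 0 0 0 0")

```text
t: 16.15
position: [528.1, 163.7, 35.8]
ee_rot: [-1.575, 0.001, -0.197]
wrist_force: [-0.5, -6.2, 5.8]
opening: 33.5
```

```bash
python3 -c "
from h import *
st(3)"
```

```text
t 16.3 pos [528.06 163.68  35.78] yaw [-9.021e+01  6.000e-02 -1.128e+01] Fmean [-0.7  -5.48  4.48] sd [0.67 0.39 0.18] open 33.63
bay x,y 21.197851039190628 0.4661909672537341 Fpress -5.510515793190468
```

>>> jog_arm(deltas="0 0 0.03 0 0 0 0;0 0 0.03 0 0 0 0;0 0 0 0 0 0 0")

```text
t: 16.6
position: [528.1, 163.7, 35.8]
ee_rot: [-1.577, 0.002, -0.198]
wrist_force: [-1.1, -7.3, 6.1]
opening: 33.9
```

```bash
python3 -c "
from h import *
st(4)"
```

```text
t 16.8 pos [528.07 163.72  35.78] yaw [-9.033e+01  9.000e-02 -1.132e+01] Fmean [-0.56 -7.62  6.16] sd [0.35 0.21 0.23] open 33.8
bay x,y 21.23582826242069 0.46860301427967943 Fpress -7.584148380598859
```

>>> jog_arm(deltas="0 -0.012 0.02 0 0 0 0;0 0 0 0 0 0 0;0 0 0 0 0 0 0;0 0 0 0 0 0 0;0 0 0 0 0 0 0;0 0 0 0 0 0 0;0 0 0 0 0 0 0")

```text
t: 17.5
position: [528.0, 163.7, 35.8]
ee_rot: [-1.577, 0.002, -0.198]
wrist_force: [-0.8, -8.1, 4.8]
opening: 33.9
```

```bash
python3 -c "
from h import *
st(6)"
```

```text
t 17.8 pos [528.02 163.71  35.77] yaw [-90.38   0.11 -11.34] Fmean [-0.6  -7.6   4.09] sd [0.72 0.45 0.52] open 33.78
bay x,y 21.2189598952327 0.5154091066408127 Fpress -7.572578954003504
```

>>> jog_arm(deltas="0 0 -0.04 0 0 0 0;0 0 -0.04 0 0 0 0;0 0 -0.04 0 0 0 0;0 0 -0.02 0 0 0 0")

```text
t: 18.2
position: [528.1, 163.7, 35.8]
ee_rot: [-1.572, 0.001, -0.196]
wrist_force: [0.3, -4.6, 1.2]
opening: 33.8
```

```bash
python3 -c "
from h import *
st(4)"
```

```text
t 18.4 pos [528.04 163.78  35.82] yaw [-9.008e+01  4.000e-02 -1.124e+01] Fmean [ 0.2  -5.21  0.65] sd [0.14 0.53 0.4 ] open 33.93
bay x,y 21.283728498748733 0.5077335500940169 Fpress -5.067223626708251
```

>>> jog_arm(deltas="0 0 -0.025 0 0 0 0;0 0 -0.02 0 0 0 0")

```text
t: 18.6
position: [528.1, 163.8, 35.9]
ee_rot: [-1.57, 0.0, -0.196]
wrist_force: [1.6, -3.2, -1.1]
opening: 33.6
```

```bash
python3 -c "
from h import *
st(4)"
```

```text
t 18.8 pos [528.04 163.75  35.88] yaw [-8.998e+01  1.000e-02 -1.120e+01] Fmean [ 1.23 -4.09 -1.88] sd [0.27 0.37 0.74] open 33.54
bay x,y 21.26222035534221 0.5008280398093835 Fpress -3.774616231753706
```

>>> jog_arm(deltas="0 0.012 -0.02 0 0 0 0;0 0.004 -0.02 0 0 0 0;0 0 0 0 0 0 0")

```text
t: 19.1
position: [528.1, 163.7, 35.9]
ee_rot: [-1.569, -0.0, -0.195]
wrist_force: [0.1, -1.8, -2.5]
opening: 33.6
```

```bash
python3 -c "
from h import *
st(4)"
```

```text
t 19.3 pos [528.04 163.64  35.87] yaw [-8.991e+01 -2.000e-02 -1.116e+01] Fmean [ 0.79 -0.63 -1.21] sd [0.62 0.22 0.46] open 33.67
bay x,y 21.151243297225914 0.4727878502087101 Fpress -0.463135805845837
```

>>> jog_arm(deltas="0 0.01 0 0 0 0 30;0 0 0 0 0 0 37;0 0 0 0 0 0 38;0 0 0 0 0 0 40;0 0 0 0 0 0 44;0 0 0 0 0 0 50;0 0 0 0 0 0 56;0 0 0 0 0 0 60;0 0 0 0 0 0 60;0 0 0 0 0 0 60")

```text
t: 20.3
position: [527.9, 162.5, 35.5]
ee_rot: [-1.571, -0.0, -0.196]
wrist_force: [-0.3, 0.4, 0.3]
opening: 56.0
```

```bash
python3 -c "
from h import *
p=st(2)
g=lambda i:cv2.LUT(i,((np.arange(256)/255)**.55*255).astype(np.uint8))
cv2.imwrite('pics/rel.png',cv2.resize(g(p[140:280,280:440]),None,fx=4,fy=4,interpolation=2))"
```

```text
t 20.4 pos [527.87 162.51  35.47] yaw [-90.     0.   -11.21] Fmean [-0.2   0.26 -0.03] sd [0.12 0.54 0.15] open 56.01
bay x,y 20.00522634401056 0.4214393354734234 Fpress 0.21469444074948693
```

View pics/rel.png

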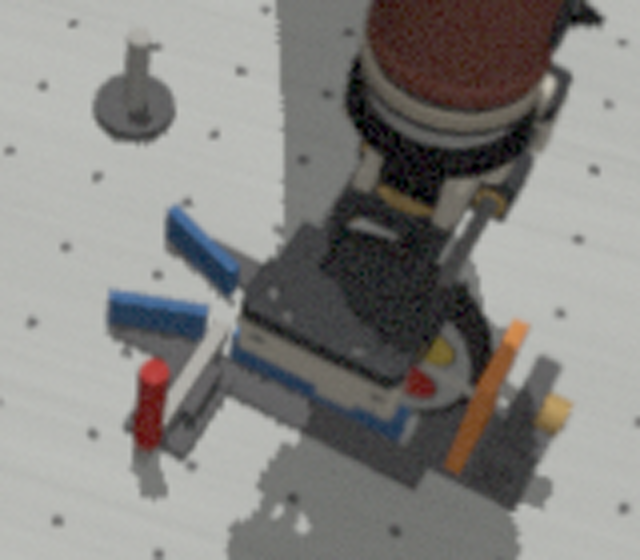

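The wheel stands released against the orange plate. I'll lift away and go over the knob.

>>> jog_arm(deltas="0 -0.2 0 0 0 0 60;0 -0.4 0 0 0 0 60;0 -0.4 0 0 0 0 60;0 -0.4 0 0 0 0 60;0 -0.4 0 0 0 0 60;0 -0.4 0 0 0 0 60;0 -0.4 0 0 0 0 60;0 -0.4 0 0 0 0 60;0 -0.4 0 0 0 0 60;0 -0.4 0 0 0 0 60;0.45 0 -0.34 0 0 0 50;0.46 0 -0.34 0 0 0 45;0.46 0 -0.34 0 0 0 45;0.46 0 -0.34 0 0 0 45;0.46 0 -0.34 0 0 0 45;0.46 0 -0.34 0 0 0 45;0.46 0 -0.34 0 0 0 45;0.46 0 -0.34 0 0 0 45;0 0 0 0 0 0 45;0 0 0 0 0 0 45")

```text
t: 22.4
position: [604.5, 78.0, 130.3]
ee_rot: [-1.57, 0.001, -0.196]
wrist_force: [0.1, 0.3, -0.2]
opening: 41.8
```

```bash
python3 -c "
from h import *
to(604.1,78,43,-11.2);st(2)
from h import *
s=capture('scene')[0];t=capture('top')[0]
for n,q,r in(('scene',s,(295,345,210,260)),('top',t,(225,260,165,200))):
  m=cv2.inRange(cv2.cvtColor(q,cv2.COLOR_BGR2HSV),(0,170,60),(6,255,255))
  mm=np.zeros_like(m);mm[r[2]:r[3],r[0]:r[1]]=m[r[2]:r[3],r[0]:r[1]]
  uv=np.argwhere(mm)[:,::-1].astype(float)
  if len(uv): print(n,len(uv),onz(n,uv,80)[:,:2].mean(0))
"
```

```text
t 22.4 pos [604.5  78.  130.3] rpy [-8.998e+01  4.000e-02 -1.123e+01] F [ 0.11  0.26 -0.18] open 41.8
units shift [-0.015  3.493 -0.005] turn [-0.003 -0.004 -0.005]
t 22.5 pos [604.1   79.05 130.46] yaw [-8.996e+01  5.000e-02 -1.113e+01] Fmean [-0.97 -0.08 -0.33] sd [0.25 0.11 0.45] open 41.91
bay x,y -47.056379257829086 -90.5657571550735 Fpress -0.2696373561991142
scene 3 [604.14768078  81.84992574]
```

>>> jog_arm(deltas="0 0.35 -0.04 0 0 0 45;0 0.35 0 0 0 0 45;0 0.35 0 0 0 0 45;0 0.35 0 0 0 0 45;0 0.35 0 0 0 0 45;0 0.35 0 0 0 0 45;0 0.35 0 0 0 0 45;0 0.35 0 0 0 0 45;0 0.35 0 0 0 0 45;0 0.35 0 0 0 0 45;0 0 0 0 0 0 35;0 0 0 0 0 0 25;0 0 0 0 0 0 18;0 0 0 0 0 0 10;0 0 0 0 0 0 0;0 0 0 0 0 0 0;0 0 0 0 0 0 0")

```text
t: 24.3
position: [604.8, 77.1, 43.5]
ee_rot: [-1.57, -0.001, -0.196]
wrist_force: [-0.8, 1.1, 3.4]
opening: 13.5
```

>>> jog_arm(deltas="-0.1 0 0 0 0 0 0;-0.1 0 0 0 0 0 0;-0.1 0 0 0 0 0 0;-0.1 0 0 0 0 0 0;-0.1 0 0 0 0 0 0;-0.1 0 0 0 0 0 0;-0.1 0 0 0 0 0 0;-0.1 0 0 0 0 0 0;-0.1 0 0 0 0 0 0;-0.1 0 0 0 0 0 0;-0.1 0 0 0 0 0 0;-0.1 0 0 0 0 0 0")

```text
t: 25.5
position: [575.3, 82.9, 43.4]
ee_rot: [-1.57, -0.001, -0.196]
wrist_force: [0.9, 0.6, 5.2]
opening: 13.5
```

```bash
python3 -c "
from h import *
st(3)"
```

```text
t 25.65 pos [574.77  82.98  43.4 ] yaw [-89.99  -0.   -11.2 ] Fmean [0.33 0.11 6.07] sd [0.32 0.36 0.1 ] open 13.44
bay x,y -48.89900225181403 -61.02848768896086 Fpress 0.17177467954012668
```

>>> jog_arm(deltas="-0.06 0 0 0 0 0 0;-0.06 0 0 0 0 0 0;-0.06 0 0 0 0 0 0;0 0 0 0 0 0 0")

```text
t: 26.05
position: [570.9, 83.8, 43.4]
ee_rot: [-1.57, -0.001, -0.196]
wrist_force: [1.9, -0.6, 5.8]
opening: 13.6
```

```bash
python3 -c "
from h import *
st(3)"
```

```text
t 26.2 pos [570.9   83.78  43.38] yaw [-8.998e+01 -5.000e-02 -1.121e+01] Fmean [ 1.22 -0.73  5.58] sd [0.18 0.02 0.37] open 13.37
bay x,y -48.8688578145607 -57.075409235154446 Fpress -0.48147389199847346
```

>>> jog_arm(deltas="-0.06 0 0 0 0 0 0;-0.06 0 0 0 0 0 0;0 0 0 0 0 0 0")

```text
t: 26.5
position: [570.9, 83.8, 43.5]
ee_rot: [-1.569, -0.007, -0.196]
wrist_force: [7.2, -0.1, 2.1]
opening: 13.3
```

```bash
python3 -c "
from h import *
st(3)"
```

```text
t 26.65 pos [570.95  83.79  43.47] yaw [-89.91  -0.37 -11.26] Fmean [ 7.07 -1.03  2.02] sd [0.23 0.46 0.28] open 13.51
bay x,y -48.84380789194129 -57.1236997929747 Fpress 0.3600099518750343
```

>>> jog_arm(deltas="0.06 0 0 0 0 0 0;0 0 0 0 0 0 20;0 0 0 0 0 0 30;0 0 0 0 0 0 38;0 0 0 0 0 0 38;0 -0.3 0 0 0 0 38;0 -0.4 0 0 0 0 38;0 -0.4 0 0 0 0 38;0 -0.4 0 0 0 0 38;0 -0.4 0 0 0 0 38;0 -0.4 0 0 0 0 38;0 -0.4 0 0 0 0 38;0 -0.4 0 0 0 0 38;0 -0.4 0 0 0 0 38;0 -0.4 0 0 0 0 38;0 -0.4 0 0 0 0 38;0 -0.4 0 0 0 0 38")

```text
t: 28.35
position: [569.1, 84.0, 161.3]
ee_rot: [-1.571, 0.0, -0.196]
wrist_force: [-0.7, 0.7, -0.7]
opening: 35.1
```

>>> jog_arm(deltas="0 0 -0.9 0 0 0 38;0 0 -0.9 0 0 0 38;0 0 -0.9 0 0 0 38;0 0 -0.9 0 0 0 38;0 0 -0.9 0 0 0 38;0 0 -0.9 0 0 0 38;0 0 -0.9 0 0 0 38;0 0 -0.9 0 0 0 38;0 0 -0.9 0 0 0 38;0 0 -0.9 0 0 0 38;0 0 0 0 0 0 38;0 0 0 0 0 0 38;0 0 0 0 0 0 38")

```text
t: 29.65
position: [525.9, -134.8, 160.6]
ee_rot: [-1.569, -0.0, -0.193]
wrist_force: [0.0, 0.7, -0.3]
opening: 35.2
```

```bash
python3 -c "
from h import *
p=st(2);t=capture('top')[0]
g=lambda i:cv2.LUT(i,((np.arange(256)/255)**.55*255).astype(np.uint8))
cv2.imwrite('pics/fin.png',np.hstack([cv2.resize(g(p[160:280,290:430]),(420,360)),cv2.resize(g(t[170:270,140:260]),(375,360)[:2])]))
# bystanders: difference vs start
for n,q in(('scene',p),('top',t)):
  d=cv2.absdiff(q,np.load(n+'0.npz')['p']).max(2);m=cv2.morphologyEx((d>50).astype(np.uint8),cv2.MORPH_OPEN,np.ones((3,3)));k,l,s,c=cv2.connectedComponentsWithStats(m)
  print(n,[(c[i].round(0).tolist(),int(s[i,4])) for i in range(1,k) if s[i,4]>12])
"
```

```text
t 29.75 pos [ 525.83 -134.9   160.56] yaw [-8.994e+01 -1.000e-02 -1.106e+01] Fmean [-0.35  0.38 -0.15] sd [0.39 0.11 0.3 ] open 35.19
bay x,y -272.1349634752246 -55.3416697820232 Fpress 0.30291549709774873
scene [([260.0, 123.0], 14695), ([175.0, 105.0], 4315), ([100.0, 79.0], 261), ([167.0, 171.0], 1803), ([378.0, 212.0], 956), ([327.0, 219.0], 39), ([371.0, 223.0], 33), ([372.0, 235.0], 155), ([317.0, 234.0], 48), ([326.0, 235.0], 49), ([317.0, 257.0], 92)]
top [([442.0, 293.0], 35238), ([242.0, 185.0], 120), ([239.0, 202.0], 78), ([201.0, 227.0], 408)]
```

View pics/fin.png

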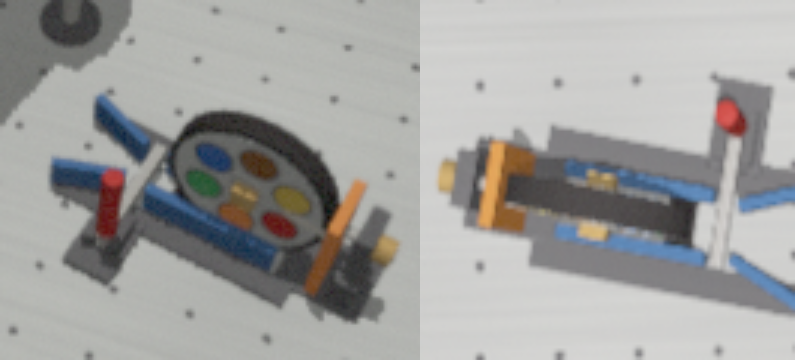

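Run:
```python
from h import *
t=capture('top')[0];q=cv2.resize(t,None,fx=4,fy=4,interpolation=2);m=cv2.inRange(cv2.cvtColor(q,cv2.COLOR_BGR2HSV),(10,90,60),(26,255,255))
k,l,s,c=cv2.connectedComponentsWithStats(m);d=np.array([.1942,.981])
for i in range(1,k):
    u=(c[i]-1.5)/4
    if s[i,4]>60 and 185<u[0]<260 and 190<u[1]<260: X=onz('top',[u],60)[0];e=X[:2]-[524.4,142.8];print(u,s[i,4],X.round(1),'bay',e@d,e@[-d[1],d[0]])
close_job()
```

```text
[197.56206294 219.71809441] 572 [540.9 160.7  60. ] bay 20.743912411130577 -12.716162809223896
[195.02295918 233.77574212] 539 [515.1 165.6  60. ] bay 20.533574577711228 13.549880956891956
the job is handed in; nothing more can be done
```

The wheel was rolled into the blue bay, pressed home and bolted in. The job was handed in at about 30 s of the 70 s allowed.

- **Rolling:** I gripped the axle across its ends and rolled the wheel over the parking ridge, along a steered arc, into the bay and over its ridge. In a picture just past the parking ridge, the wheel had turned by the right amount for 45 mm. I saw no clear sign of skidding or tilting after that, though I did not measure the turn over the whole run.
- **Pressing:** The rim met the stop at a hub position 21 mm past the bay's origin, close to the 20–22 mm estimated from the pictures. I held about 7.6 N for over a second. The highest reading I saw along the press was about 8 N. The fingers' position stayed within 0.1 mm, so I saw no sign of slip.
- **Bolting:** After letting go, I pinched the knob and moved the bolt until it hit its end. The knob read y = -57.1 mm against an expected -57, with a 7 N reaction.

**Last checks:**
- The last pictures show the wheel upright against the orange plate with the bolt bar across behind it. The hub measured about 20.6 mm past the bay's origin.
- Comparing before and after pictures showed changes only at the wheel, the bolt and the arm with its shadow, so nothing else appears to have moved. The arm covered part of each picture, so this check was not complete.

**Less certain points:**
- **Weight on the table:** While I was easing off the press, the vertical force briefly read about 2 N of lift, with one reading of 2.5 N. That is less than the wheel's weight. I lowered the grip before letting go.
- **Final gap:** The final hub position is about 0.6 mm less than at contact, which is within the camera's error. The wheel may have rolled back a fraction of a millimetre on release.

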